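# Zero the pantry scale and hold the dispenser open

## Robot

A 6-joint arm with a two-finger parallel gripper is mounted at the origin on the work surface. World frame = base frame: x ahead of the robot, y to its left, z up, the work surface at z = 0. Lengths are in m, angles in rad, forces in N, time in s.
With the tool pointing down it reaches from about 0.425 to 0.925 m from the base axis. Payload 12.5 kg.
Tool frame: the origin (TCP) lies on the mounting face of the last link; the fingertips stand 173 mm ahead of it and the grasp point (between the pads) lies hold_point_z ahead of it (hold_point_z is the distance from the TCP to the grasp point, in m); z points along the fingers, y is the line along which they close (so a half turn about z gives the same grasp; the last joint's range is limited). The gripper opens to 85 mm and grips with 20 to 120 N. Pads are 22 mm wide; open, the fingers measure 114 mm over their backs; the gripper's body (76 mm by 85 mm) begins 54 mm behind the grasp point. The pads swing forward as they close: fully open they stand 13 mm farther back than shut.
Start: joints at [1.096, 0.491, 1.559, -0, 1.092, -0.106], TCP at [0.225, 0.583, 0.405] pointing down, gripper open.
Joint ranges: [-3.1, 3.1], [-0.84, 2.19], [0.05, 2.79], [-1.13, 4.28], [0.06, 2.93], [-2.69, 2.69]. Speed limits (rad/s): [2.22, 2.22, 2.79, 3.14, 3.14, 3.14].

## Interface

Orientations are given as a unit quaternion [x, y, z, w].
In Python, from bench import * gives the robot as it stands.
- The arm moves only by the tool send_rows, never from a script. Its argument "moves" is a list that holds one entry, the list of rows, each a list of 7 numbers: the turn, a rotation vector about the world's x, y, z in degrees, then the shift along the world's x, y, z in cm, then the finger opening in cm, from 0 to 8.54. In form: [[[wx, wy, wz, x, y, z, claw], ...]]. A call has 1 to 10 rows; each row shifts and turns the commanded pose from where the row before left it; what a row does not reach is not made up. A row lasts 1/8 s, in which the tool goes at most 62.5 mm and 10.7 degrees, less where a joint would pass 70% of its speed; a pose out of reach is approached as far as the arm can. A call with a gripper value outside its range is refused whole. The fingers move at their own pace and stop on an object; "newtons" is the grip in N (left out, the last holds). Time passes only in rows, so rows that do not move let the fingers close. It gives the time, the measured TCP pose, the force, the opening and the grip force at its end, in the units of the state.
- sense(): the state, without advancing time (a new reading comes with each control period).
- capture(name): name is "side" or "top" or "wrist"; returns a dict with "img" (420x560x3 uint8, red, green, blue), "fx", "fy", "cx", "cy" (pixels), "R" (3x3) and "t" (3): a world point X has camera coordinates R X + t. Camera axes: x right, y down, z forward; pixel columns grow to the right and rows downward; lengths in m; the calibration is good to about 2 mm. A picture is of the moment at which its call begins. There is no depth.
- sign_off(): hands the job in; it is judged then, once.
The state is a dict: "t": time; "qpos": joint angles; "joint_velocities": joint speeds; "tau": joint torques, N m; "tcp_pos": TCP position; "eef_rot": TCP orientation; "contact_force": force on the tool from outside, world axes, zero at the start; "wrist_torque": the same for the moment, N m; "width": finger opening in m; "grasp_force": force on a finger pad.
Only numpy, scipy, OpenCV 4.12 (cv2) and the standard library are available. Lean on these libraries where they do the work, as an engineer would, in place of code of your own. Each camera call takes 0.05 s, during which the arm holds its last target. There are 200 camera calls.

## Task

Get a portion ready at the pantry's dry-goods dispenser: first turn the bar knob in the middle of the scale's dial until its pointer lies on the broad zero mark. Only then press the paddle on the dispenser's side down with the fingertips, past its first two clicks to the third at the very bottom, and hold it down against its spring: finish while still holding it there, do not let go. Leave the bowl on the scale's pan and everything else where it stands.

Things in the scene. Friction and masses are not known exactly. Their poses are not given: they have to be found in the camera images.
- zero_knob (a joint): angle of the knob with its pointer on the scale's dial, rad: 0 = pointer exactly on the zero mark, positive = anticlockwise seen from above; it turns from -1.6 to 1.6 with about 0.04 N m of friction and stays where it is left. Starts well off zero on the positive side (0.45 to 1.35).
- knob_grip (a point): the knob: a dark steel bar 42 long (along its x), 14 wide (along its y), standing 43 high on the dial face, free on both sides; this point is on the turning axis (vertical), 30 above the dial face, 13 below the bar's top. Below the bar is a disc 38 across that reaches 5 above the dial face. The point turns with the knob: its -x points along the pointer.
- pointer_tip (a point): tip of the thin steel pointer, 48 from the knob's axis, 3.5 above the dial face; turns with the knob
- zero_mark (a point): centre of the zero mark on the white dial face: a black block 16 (radial) by 10 wide, broader than the 11 thin black ticks; 54 from the knob's axis, on the side away from the pan and the dispenser. The dial face is 45 above the counter, 126 across.
- lever (a joint): how far the dispenser's side paddle is pressed down, m: 0 = up at rest, 0.052 = bottom stop. It slides straight down. A spring pushes it back up with about 5 to 8 N, and it clicks past three detents: stiff spots just before 0.010, 0.025 and 0.040 where it takes up to about 10 N; past the third it is at the bottom, from 0.046 to 0.052. Let go, it returns all the way up from anywhere.
- lever_pad (a point): centre of the paddle's flat top face, 224 above the counter at rest, moves with the paddle. The paddle is a black plate 50 (along x) by 54 (along y) by 12 thick, carried on a 12 mm steel rod out of the dispenser's side; its centre is 105 from the dispenser's side wall (which lies towards its +y), with nothing above it.
- dispenser: white dry-goods dispenser fixed to the counter; origin on the counter under the chute; +x to its back, the paddle on its -y side. Hopper 140 by 110 with a wooden lid 150 by 120, from 155 to 345 above the counter, from 60 in front of the origin to 90 behind; column behind it.
- scale: grey kitchen scale fixed to the counter, 280 by 150 by 45; origin on the counter under the centre of the round steel pan (144 across); the dial's axis is 145 from there along its -x
- pan (a point): centre of the pan's top face, 57 above the counter, under the dispenser's chute
- bowl: white bowl standing on the pan, 116 wide, 50 tall; origin at the centre of its underside. Leave it alone.
- mug: white mug, 76 wide, 85 tall, handle at its +y; origin at its underside. Bystander, leave it alone.
- mill: dark wooden pepper mill, 54 wide, 142 tall; origin at its underside. Bystander, leave it alone.
- spoon: steel spoon with a wooden handle, lying flat on the counter; origin at its underside. Bystander, leave it alone.
- jar: glass jar with brass cap, 64 wide, 85 tall; origin at its underside. Bystander, leave it alone.
- bottle: amber bottle, 72 wide, 240 tall; origin at its underside. Bystander, leave it alone.
- soap: white ceramic soap bottle with black cap, 68 wide, 150 tall; origin at its underside. Bystander, leave it alone.

How it is judged:
By the outcome, as a careful person would: the job done as asked, in the order asked, and still so for the second after the job is handed in, while the arm keeps its last pose, push and grip.
It also fails if it takes over 51 s, if anything falls off the work surface, if the arm or the gripper's body presses on something with over 40 N, if the wrist force passes 120 N, or if a joint passes its speed limit or range.

## Working session

There is one attempt and no reset: what is moved stays moved. The work goes in short steps, Python scripts to look and compute and a tool call to move; the robot and the scene stay as the last step left them, time stands still between calls to the robot, and variables do not carry over. Pictures are saved under pics/ and viewed, at most 10 in all, crops included, and the job is handed in when it is done.

Besides the shell and the picture viewer there is one more tool, called as name(argument=value, ...) on one line, values as JSON. send_rows: Moves the arm, as the interface text tells. Its arguments: {"type":"object","properties":{"moves":{"type":"array","items":{"type":"array","items":{"type":"array","items":{"type":"number"}}}},"newtons":{"type":"number"}},"required":["moves"]}

```bash
mkdir -p pics; ls
python3 - <<'E'
from bench import *
import cv2
s=sense();print({k:s[k] for k in ['t','tcp_pos','eef_rot','width','contact_force']})
try: print(hold_point_z)
except Exception as e: print(e)
for n in ['side','top']:
    c=capture(n);cv2.imwrite(f'pics/{n}0.png',c['img'][:,:,::-1]);print(n,c['fx'],c['cx'],c['cy'],c['R'],c['t'])
E
```

```text
pics
{'t': 0.0, 'tcp_pos': array([0.22527503, 0.58295786, 0.40412495]), 'eef_rot': array([ 1.83365098e-01,  9.83044735e-01, -5.14283342e-04, -1.58315883e-04]), 'width': 0.08566342491621606, 'contact_force': array([ 0.61363436, -0.2000658 , -0.64079265])}
0.1547
side 449.6461884612451 280.81780878970943 206.62628900126893 [[ 0.1273455  -0.99177412  0.01293097]
 [-0.67665548 -0.09640113 -0.72996177]
 [ 0.72520375  0.08420753 -0.68336565]] [-0.07946742  0.50987434  0.86765649]
top 467.61845466222843 280.20286460653375 213.2778634037261 [[ 7.72029361e-02 -9.97014998e-01 -8.94409897e-04]
 [-9.74297157e-01 -7.52533267e-02 -2.12325191e-01]
 [ 2.11624092e-01  1.72635492e-02 -9.77198656e-01]] [-0.04131841  0.60858872  1.34673381]
```

View pics/side0.png

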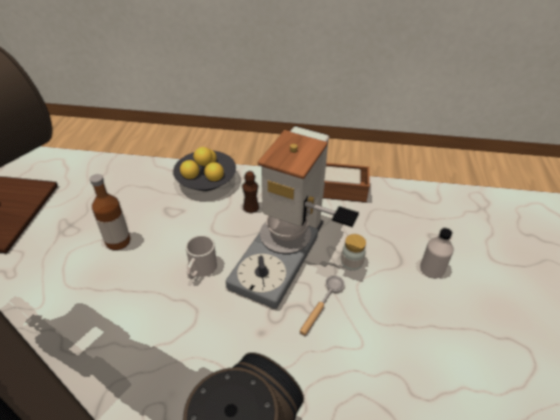

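View pics/top0.png

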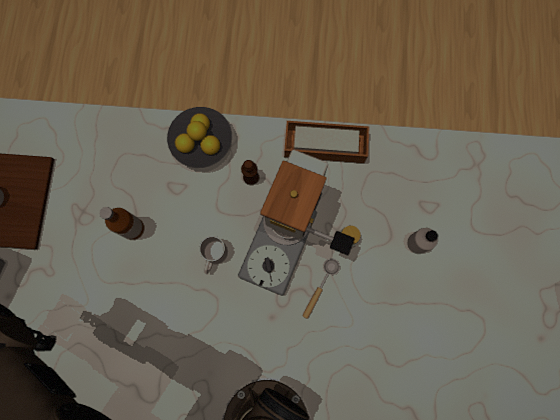

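The side view shows the scale's dial at about (261,271) and the paddle at about (345,216). In the top view the dial is at about (267,267), the broad mark near (262,283) and the black paddle at about (342,243), with the brass cap of the jar beside it. Next I'll measure these and enlarge the dial.

```bash
cat > h.py <<'E'
from bench import *
import cv2, numpy as np
def ray(c,uv,z):
    d=c['R'].T@np.array([(uv[0]-c['cx'])/c['fx'],(uv[1]-c['cy'])/c['fy'],1]);o=-c['R'].T@c['t']
    return o+d*(z-o[2])/d[2]
def proj(c,X):
    p=c['R']@np.array(X)+c['t'];return np.array([c['cx']+c['fx']*p[0]/p[2],c['cy']+c['fy']*p[1]/p[2]])
def blob(m,near):
    n,l,s,ce=cv2.connectedComponentsWithStats(m.astype(np.uint8))
    i=1+np.argmin(np.hypot(*(ce[1:]-near).T)+1e3*(s[1:,4]<15));return l==i,s[i],ce[i]
def warp(c,ctr,z,half,px=500):  # rectified plane view: col = x rising right, row = y falling down
    q=np.float32([[0,0],[px,0],[px,px],[0,px]])
    w=[[-half,half],[half,half],[half,-half],[-half,-half]]
    p=np.float32([proj(c,[ctr[0]+a,ctr[1]+b,z]) for a,b in w])
    return cv2.warpPerspective(c['img'],cv2.getPerspectiveTransform(p,q),(px,px),flags=cv2.INTER_CUBIC)
E
python3 - <<'E'
from h import *
out=[]
for n,pd,dl in [('top',(342,243),(267,267)),('side',(345,216),(261,271))]:
    c=capture(n);im=c['img'].astype(int);g=im.max(2)
    x0,y0=pd;m=np.zeros(g.shape,bool);m[y0-16:y0+17,x0-18:x0+18]=True
    b,s,ce=blob((g<40)&m,pd);r=cv2.minAreaRect(np.argwhere(b)[:,::-1].astype(np.float32))
    print(n,'paddle',s,ce,r,ray(c,ce,.224))
    box=cv2.boxPoints(r);print([ray(c,q,.224)[:2].round(4).tolist() for q in box])
    x0,y0=dl;m=np.zeros(g.shape,bool);m[y0-30:y0+31,x0-34:x0+35]=True
    w=(im.min(2)>(130 if n=='top' else 140))&m
    b,s,ce=blob(w,dl);h=cv2.convexHull(np.argwhere(b)[:,::-1].astype(np.int32))
    e=cv2.fitEllipse(h);C=ray(c,e[0],.045);print('dial',s,e,C)
    out.append(warp(c,ray(c,dl,.045),.045,.075,400)); print('warpctr',ray(c,dl,.045))
cv2.imwrite('pics/w.png',np.hstack(out)[:,:,::-1])
E
```

```text
top paddle [330 231  24  24 366] [341.75409836 242.69125683] ((341.8461608886719, 242.7692413330078), (20.15384864807129, 18.4615421295166), 22.61986541748047) [ 0.50898731 -0.1649735   0.224     ]
[[0.4939, -0.1321], [0.5408, -0.1484], [0.5238, -0.1985], [0.4772, -0.1819]]Traceback (most recent call last):
  File "<stdin>", line 11, in <module>
  File "h.py", line 10, in blob
    i=1+np.argmin(np.hypot(*(ce[1:]-near).T)+1e3*(s[1:,4]<15));return l==i,s[i],ce[i]
        ~~~~~~~~~^^^^^^^^^^^^^^^^^^^^^^^^^^^^^^^^^^^^^^^^^^^^^
    return _wrapfunc(a, 'argmin', axis=axis, out=out, **kwds)
    return bound(*args, **kwds)
ValueError: attempt to get argmin of an empty sequence
```

Run:
```python
from h import *
out=[]
for n,pd,dl in [('top',(342,243),(267,267)),('side',(345,216),(261,271))]:
    c=capture(n);im=c['img'].astype(int);g=im.max(2)
    x0,y0=pd;m=np.zeros(g.shape,bool);m[y0-16:y0+17,x0-18:x0+18]=True
    b,s,ce=blob((g<40)&m,pd);print(n,'paddle',s,ce,ray(c,ce,.224))
    x0,y0=dl;m=np.zeros(g.shape,bool);m[y0-22:y0+23,x0-27:x0+28]=True
    v=im.min(2)[m].astype(np.uint8);t,_=cv2.threshold(v,0,255,cv2.THRESH_OTSU)
    b,s,ce=blob((im.min(2)>t+10)&m,dl);h=cv2.convexHull(np.argwhere(b)[:,::-1].astype(np.int32))
    e=cv2.fitEllipse(h);print('dial',t,s,e,ray(c,e[0],.045))
    W=ray(c,dl,.045);out.append(warp(c,W,.045,.075,400)); print('warpctr',W)
cv2.imwrite('pics/w.png',np.hstack(out)[:,:,::-1])
```

```text
top paddle [330 231  24  24 364] [341.73351648 242.63186813] [ 0.50914105 -0.16491162  0.224     ]
dial 88.0 [ 248  245   41   42 1105] ((268.0215148925781, 265.7673034667969), (41.41521072387695, 41.5880012512207), 15.893716812133789) [0.45136379 0.03001589 0.045     ]
warpctr [0.44745931 0.03275632 0.045     ]
side paddle [333 208  24  17 264] [344.75       216.33333333] [ 0.50148221 -0.16540012  0.224     ]
dial 131.0 [ 237  254   49   38 1174] ((261.3740234375, 272.3921813964844), (38.21176528930664, 48.74919128417969), 88.45598602294922) [0.4490414  0.02891252 0.045     ]
warpctr [0.45342833 0.0306006  0.045     ]
```

View pics/w.png

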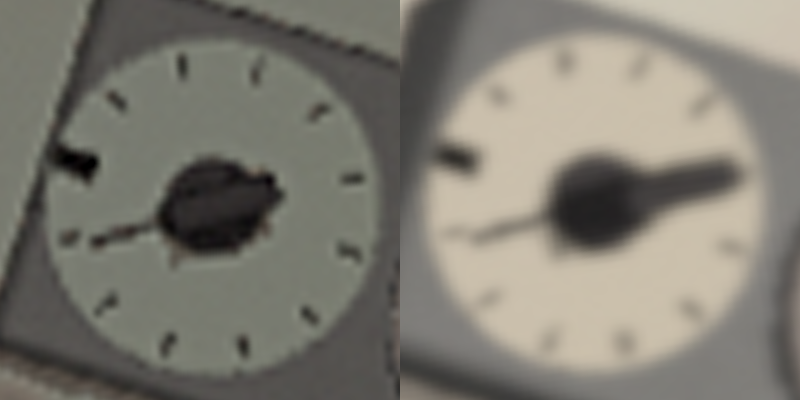

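Rectified at 0.375 mm per pixel, the left (top) view puts the dial centre at (213,208), the zero mark at (77,163) and the pointer tip at (92,243). That makes the knob about +34° (0.60 rad) off zero, with the bar along about 16° in world and the scale x at about -18°, which matches the paddle's -19°. The radii come to 47 and 54 mm, as given. Now I'll go above the knob.

send_rows(moves=[[[0,0,3.7,2.25,-5.5,0,8.5],[0,0,3.7,2.25,-5.5,0,8.5],[0,0,3.7,2.25,-5.5,0,8.5],[0,0,3.7,2.25,-5.5,0,8.5],[0,0,3.7,2.25,-5.5,0,8.5],[0,0,3.7,2.25,-5.5,0,8.5],[0,0,3.7,2.25,-5.5,0,8.5],[0,0,3.7,2.25,-5.5,0,8.5],[0,0,3.7,2.25,-5.5,0,8.5],[0,0,3.7,2.25,-5.5,0,8.5]]], newtons=30)

```text
t: 1.5
tcp_pos: [0.4507, 0.031, 0.4049]
eef_rot: [-0.139, 0.99, 0.0, 0.0]
contact_force: [1.2, 0.9, 0.8]
width: 0.0847
grasp_force: 0.0
```

Run:
```python
from h import *
c=capture('wrist');im=c['img'];s=sense()
print(s['tcp_pos'],s['eef_rot'],s['qpos'],s['contact_force'],-c['R'].T@c['t'])
for P in [(.451,.0295,.045),(.509,-.165,.224)]: print(proj(c,P))
a=cv2.resize(im,(400,300)); cv2.imwrite('pics/w1.png',np.hstack([a,cv2.resize(warp(c,(.451,.0295),.045,.075),(300,300))])[:,:,::-1])
```

```text
[0.45298193 0.02637912 0.40491089] [-1.39740694e-01  9.90187333e-01 -8.65589925e-04  9.13860887e-04] [-8.73489993e-02  2.47615239e-01  1.95948288e+00 -1.58683241e-03
  9.32323992e-01 -1.93760030e+00] [ 2.72822215 -2.50724782 -0.3190607 ] [0.38199429 0.01153067 0.37431075]
[276.82047823 188.44551081]
[-129.37635468  267.85354215]
```

View pics/w1.png

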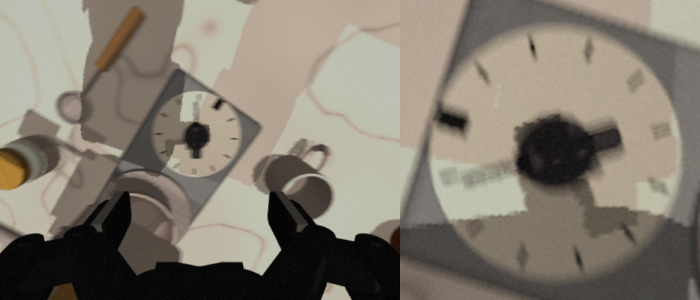

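The wrist view shows the dial at about (197,135) in the left panel, with the bar and pointer clear and the fingers well aligned with the bar. The arm was still settling, so I'll measure again with it at rest.

```bash
cat >> h.py <<'E'
def dial(c,ctr,show=None):
    w=warp(c,ctr,.045,.08,640);k=.16/640
    cv2.imwrite(show,w[:,:,::-1]) if show else None
    hsv=w.max(2); cv2.imwrite('pics/_g.png',hsv)
    return w,k
def fitdial(w,k,ctr,t):
    from scipy.optimize import least_squares
    g=cv2.GaussianBlur(w.min(2).astype(np.float32),(0,0),3);pts=[]
    for a in np.arange(0,2*np.pi,.05):   # strongest bright->dark edge near r=63 mm
        r=np.arange(.056,.071,k/2);v=cv2.remap(g,np.float32(320+r*np.cos(a)/k)[None],np.float32(320-r*np.sin(a)/k)[None],1)[0]
        d=np.gradient(v);i=np.argmin(d)
        if d[i]<-t: pts.append((r[i]*np.cos(a),r[i]*np.sin(a)))
    p=np.array(pts);f=least_squares(lambda q:np.hypot(*(p-q).T)-.063,[0,0],loss='soft_l1',f_scale=.001)
    return np.array(ctr)+f.x,len(p),np.sqrt(np.median(f.fun**2))
E
python3 - <<'E'
from h import *
s=sense();print(s['tcp_pos'],s['eef_rot'],s['joint_velocities'].round(3),s['contact_force'])
for n in ['wrist','top','side']:
    c=capture(n);ctr=np.array([.4525,.029])
    for _ in range(3):
        w,k=dial(c,ctr,f'pics/d_{n}.png');ctr,N,e=fitdial(w,k,ctr,.4)
    print(n,ctr,N,e)
s=sense();print(s['tcp_pos'],s['joint_velocities'].round(3))
E
```

```text
[0.45298193 0.02637912 0.40491089] [-1.39740694e-01  9.90187333e-01 -8.65589925e-04  9.13860887e-04] [ 0.113 -0.013  0.041  0.012 -0.006  0.275] [ 2.72822215 -2.50724782 -0.3190607 ]
wrist [0.45241949 0.03109485] 125 0.0001303319692441962
top [0.44462864 0.02239801] 24 0.0021406801281634263
side [0.45140498 0.02970717] 123 0.0006077941909528595
[0.45036751 0.03212739 0.40454504] [ 0.049 -0.011  0.015  0.004 -0.     0.012]
```

```bash
cat >> h.py <<'E'
def angles(c,ctr):
    from scipy.ndimage import gaussian_filter1d
    a=np.arange(90,270,.25)
    def prof(z,r0,r1):
        v=0
        for r in np.arange(r0,r1,.001):
            uv=np.float32([proj(c,[ctr[0]+r*np.cos(t),ctr[1]+r*np.sin(t),z]) for t in np.radians(a)])
            v=v+cv2.remap(c['img'].min(2).astype(np.float32),uv[:,0][None],uv[:,1][None],1)[0]
        return gaussian_filter1d(v/len(np.arange(r0,r1,.001)),6)
    def cen(v,i):
        s=slice(max(i-28,0),i+29);d=np.clip(np.median(v[max(i-60,0):i+60])-v[s],0,None);return (a[s]*d).sum()/d.sum()
    p=prof(.0485,.028,.045);m=prof(.045,.050,.060)
    from scipy.signal import find_peaks
    pk=lambda v:[(round(float(cen(v,i)),1),round(float(q),1)) for i,q in zip(*(lambda r:(r[0],r[1]['prominences']))(find_peaks(-v,prominence=8)))]
    return {'pointer':pk(p),'mark':pk(m)}
E
python3 - <<'E'
from h import *
c=capture('wrist');s=sense();print(s['tcp_pos'],s['eef_rot'])
ctr=np.array([.452,.030])
for _ in range(3): w,k=dial(c,ctr,'pics/d2.png');ctr,N,e=fitdial(w,k,ctr,.4)
print(ctr,N,e,angles(c,ctr))
E
```

```text
[0.45005436 0.03304274 0.40461115] [-1.37356039e-01  9.90521697e-01  1.69430105e-04 -2.40472837e-04]
[0.45247154 0.03090866] 126 0.0001232614939043374 {'pointer': [(196.2, 83.5)], 'mark': [(101.9, 57.1), (132.0, 58.5), (162.1, 135.1), (192.2, 61.0), (222.9, 33.7), (252.2, 40.2)]}
```

View pics/d2.png

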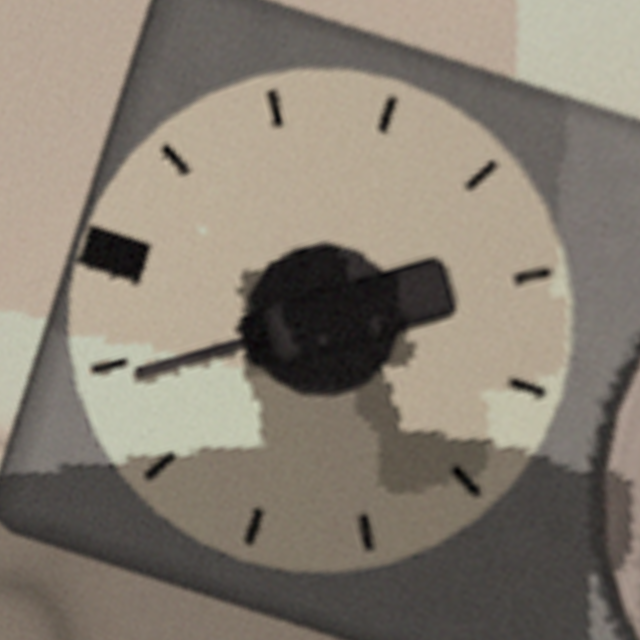

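The rectified wrist view is sharp: the mark is at 162.1°, the pointer at 196.2° and the axis at (0.4525, 0.0309). I need a -34.1° turn. Next I'll descend and grip.

send_rows(moves=[[[0,0,0.4,0.2,-0.22,-2.5,8.5],[0,0,0,0,0,-3,8.5],[0,0,0,0,0,-3,8.5],[0,0,0,0,0,-3,8.5],[0,0,0,0,0,-3,6],[0,0,0,0,0,-2,4],[0,0,0,0,0,-1,3],[0,0,0,0,0,0,3]]], newtons=30)

```text
t: 2.75
tcp_pos: [0.4522, 0.0316, 0.2296]
eef_rot: [-0.142, 0.99, 0.0, -0.0]
contact_force: [-0.2, 1.0, 0.4]
width: 0.0299
grasp_force: 0.0
```

send_rows(moves=[[[0,0,0,0,0,0,2.5],[0,0,0,0,0,0,2],[0,0,0,0,0,0,1],[0,0,0,0,0,0,1],[0,0,0,0,0,0,1],[0,0,0,0,0,0,1]]])

```text
t: 3.5
tcp_pos: [0.4524, 0.0305, 0.2304]
eef_rot: [-0.141, 0.99, -0.0, 0.001]
contact_force: [-0.8, -3.8, 7.0]
width: 0.0138
grasp_force: 32.7
```

send_rows(moves=[[[0,0,-4.3,0,0,0,1],[0,0,-4.3,0,0,0,1],[0,0,-4.3,0,0,0,1],[0,0,-4.3,0,0,0,1],[0,0,-4.3,0,0,0,1],[0,0,-4.3,0,0,0,1],[0,0,-4.3,0,0,0,1],[0,0,-4.0,0,0,0,1],[0,0,0,0,0,0,1],[0,0,0,0,0,0,1]]])

```text
t: 4.75
tcp_pos: [0.4525, 0.0302, 0.2304]
eef_rot: [0.155, 0.988, -0.0, 0.001]
contact_force: [-1.2, -8.3, 5.7]
width: 0.013
grasp_force: 32.7
```

Run:
```python
from h import *
s=sense();x,y=s['eef_rot'][:2];print(s['tcp_pos'],np.degrees(np.arctan2(y*y-x*x,2*x*y)),s['wrist_torque'],s['contact_force'])
for n in ['wrist','side']: print(n,angles(capture(n),(.4523,.0306)))
```

```text
[0.45246209 0.0302153  0.23042684] 72.15473617903328 [-1.4041665   0.14401389  0.02806424] [-1.19080243 -8.31893932  5.68538492]
wrist {'pointer': [(162.5, 83.5)], 'mark': [(101.5, 83.4), (135.2, 24.4), (162.0, 124.5), (192.3, 45.2), (222.6, 63.2), (252.7, 59.4)]}
side {'pointer': [(166.5, 15.9)], 'mark': [(103.1, 26.2), (163.4, 93.3), (192.6, 10.8), (221.9, 8.2), (251.8, 17.6)]}
```

The pointer is at 162.5° against the mark at 162.0°. I'll nudge it slightly, release, rise and check again.

send_rows(moves=[[[0,0,-0.4,0,0,0,1],[0,0,0,0,0,0,1],[0,0,0,0,0,0,2],[0,0,0,0,0,0,3],[0,0,0,0,0,0,3.5],[0,0,0,0,0,0,3.5],[0,0,0,0,0,2,3.5],[0,0,0,0,0,4,3.5],[0,0,0,0,0,4,3.5],[0,0,0,0,0,4,3.5]]])

```text
t: 6.1
tcp_pos: [0.4521, 0.0308, 0.371]
eef_rot: [0.158, 0.987, 0.0, -0.0]
contact_force: [0.9, -0.1, 0.3]
width: 0.0351
grasp_force: 0.0
```

send_rows(moves=[[[0,0,0,0,0,4,3.5],[0,0,0,0,0,0,3.5],[0,0,0,0,0,0,3.5],[0,0,0,0,0,0,3.5],[0,0,0,0,0,0,3.5]]])

```text
t: 6.72
tcp_pos: [0.4524, 0.0308, 0.4089]
eef_rot: [0.158, 0.987, -0.0, -0.001]
contact_force: [0.5, -0.0, -0.4]
width: 0.0352
grasp_force: 0.0
```

Run:
```python
from h import *
c=capture('wrist');s=sense();print(s['tcp_pos'],s['contact_force'])
ctr=np.array([.4523,.0306]);print(angles(c,ctr))
for _ in range(3): w,k=dial(c,ctr,'pics/d3.png');ctr,N,e=fitdial(w,k,ctr,.4)
print(ctr,N,e,angles(c,ctr))
cv2.imwrite('pics/d3.png',w[:,:,::-1])
```

```text
[0.45238756 0.03076632 0.40904267] [-0.25719202  1.48988573 -1.76928688]
{'pointer': [(162.2, 103.0)], 'mark': [(101.7, 60.1), (131.8, 61.5), (162.0, 144.6), (192.2, 64.3), (223.1, 30.8), (252.6, 42.4)]}
[0.45247412 0.03072542] 126 0.0001298199425453343 {'pointer': [(162.5, 103.0)], 'mark': [(101.9, 59.9), (132.0, 61.6), (162.2, 144.6), (192.3, 64.5), (223.1, 29.8), (252.4, 42.7)]}
```

View pics/d3.png

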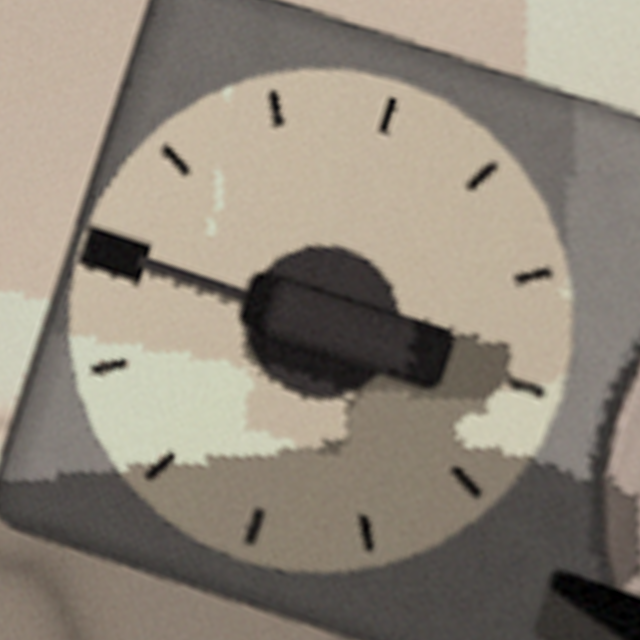

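The pointer now meets the middle of the broad zero mark (its tip is at about (147,261)), off by 0.3°. Next I'll rise above the hopper, close the fingers and cross to the paddle.

send_rows(moves=[[[0,0,0,0,0,5,3],[0,0,0,0,0,5,2],[0,0,0,0,0,5,1],[0,0,0,0,0,0,0],[0,0,0,0,0,0,0]]], newtons=30)

```text
t: 7.4
tcp_pos: [0.4522, 0.0308, 0.5587]
eef_rot: [0.158, 0.987, -0.0, -0.001]
contact_force: [0.2, -0.5, -0.5]
width: 0.0001
grasp_force: 0.0
```

send_rows(moves=[[[0,0,0,0.6,-3.5,0,0],[0,0,0,1,-3.5,0,0],[0,0,0,1,-3.5,0,0],[0,0,0,1,-3.5,0,0],[0,0,0,1,-3.5,0,0],[0,0,0,1,-2,0,0],[0,0,0,0,0,0,0],[0,0,0,0,0,0,0],[0,0,0,0,0,0,0],[0,0,0,0,0,0,0]]])

```text
t: 8.65
tcp_pos: [0.5081, -0.1635, 0.56]
eef_rot: [0.158, 0.987, 0.0, 0.0]
contact_force: [-0.5, -0.4, -0.1]
width: 0.0
grasp_force: 0.0
```

Run:
```python
from h import *
out=[]
for n in ['wrist','side']:
    c=capture(n);im=c['img'];g=im.max(2);p=proj(c,[.509,-.165,.224]).astype(int);print(n,p)
    x0,y0=p;m=np.zeros(g.shape,bool);h=16 if n=='side' else 80;m[max(0,y0-h):y0+h,max(0,x0-h-4):x0+h+4]=True
    b,s,ce=blob((g<45)&m,p);print(s,ce,ray(c,ce,.224));out.append(cv2.resize(im,(400,300)))
s=sense();print(s['t'],s['tcp_pos'],s['eef_rot'],s['contact_force'],s['width'])
cv2.imwrite('pics/p1.png',np.hstack(out)[:,:,::-1])
```

```text
wrist [276 195]
[ 250  171   56   50 2738] [277.16106647 195.34258583] [ 0.50887989 -0.16461385  0.224     ]
side [344 214]
[333 208  24  17 259] [344.84555985 216.30501931] [ 0.50161056 -0.16562239  0.224     ]
8.75 [ 0.50815802 -0.16380494  0.55993415] [ 1.58191196e-01  9.87408482e-01 -9.39255614e-07  1.88936839e-04] [ 0.30816744 -0.1477163  -0.28468136] 0.000204723430317224
```

View pics/p1.png

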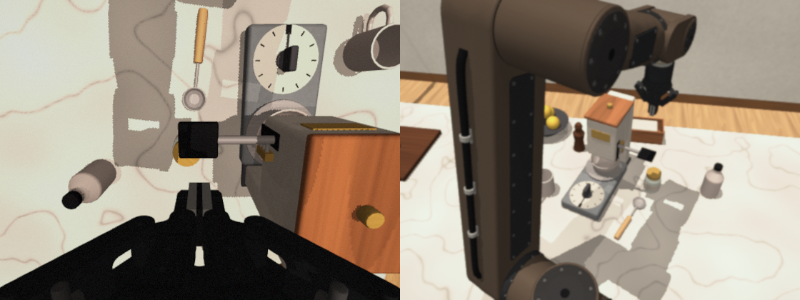

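The wrist view shows the paddle as a black square at about (198,139) in the left panel, which gives a centre of (0.509, -0.1646), matching the top view. Nothing is above it. Now I'll descend to just above it, then press.

send_rows(moves=[[[0,0,0,0.1,-0.1,-3,0],[0,0,0,0,0,-4,0],[0,0,0,0,0,-4,0],[0,0,0,0,0,-3,0],[0,0,0,0,0,-1,0],[0,0,0,0,0,0,0],[0,0,0,0,0,0,0]]])

```text
t: 9.62
tcp_pos: [0.5095, -0.1652, 0.4109]
eef_rot: [0.158, 0.987, -0.0, 0.001]
contact_force: [0.7, 0.1, -0.7]
width: -0.0001
grasp_force: 0.0
```

send_rows(moves=[[[0,0,0,0,0,-0.5,0],[0,0,0,0,0,-0.5,0],[0,0,0,0,0,-0.5,0],[0,0,0,0,0,-0.3,0],[0,0,0,0,0,0,0]]])

```text
t: 10.25
tcp_pos: [0.5093, -0.1652, 0.392]
eef_rot: [0.158, 0.987, -0.0, 0.0]
contact_force: [-1.1, 0.6, 6.6]
width: 0.0
grasp_force: 3.3
```

Contact, with the spring at 6.6 N. I'll continue smoothly to about 48 mm.

send_rows(moves=[[[0,0,0,0,0,-0.6,0],[0,0,0,0,0,-0.6,0],[0,0,0,0,0,-0.6,0],[0,0,0,0,0,-0.6,0],[0,0,0,0,0,-0.6,0],[0,0,0,0,0,-0.6,0],[0,0,0,0,0,-0.6,0],[0,0,0,0,0,0,0],[0,0,0,0,0,0,0]]])

```text
t: 11.38
tcp_pos: [0.5093, -0.1652, 0.3501]
eef_rot: [0.158, 0.987, -0.0, 0.0]
contact_force: [-1.7, 0.1, 7.4]
width: -0.0001
grasp_force: 4.0
```

send_rows(moves=[[[0,0,0,0,0,-0.2,0],[0,0,0,0,0,0,0],[0,0,0,0,0,0,0]]])

```text
t: 11.75
tcp_pos: [0.5093, -0.1652, 0.3481]
eef_rot: [0.158, 0.987, -0.0, 0.0]
contact_force: [-2.1, 0.1, 7.9]
width: -0.0001
grasp_force: 4.0
```

send_rows(moves=[[[0,0,0,0,0,-0.15,0],[0,0,0,0,0,0,0],[0,0,0,0,0,0,0]]])

```text
t: 12.12
tcp_pos: [0.5093, -0.1652, 0.3467]
eef_rot: [0.158, 0.987, -0.0, 0.0]
contact_force: [-1.5, 1.2, 8.5]
width: -0.0003
grasp_force: 4.1
```

send_rows(moves=[[[0,0,0,0,0,-0.15,0],[0,0,0,0,0,0,0],[0,0,0,0,0,0,0]]])

```text
t: 12.5
tcp_pos: [0.5092, -0.1652, 0.3454]
eef_rot: [0.158, 0.987, -0.0, 0.0]
contact_force: [-3.7, 1.2, 12.4]
width: 0.0002
grasp_force: 5.6
```

The bottom stop has just been reached, with the force rising to 12 N. One last check picture.

Run:
```python
from h import *
a=capture('side');b=capture('top');print(sense()['contact_force'],sense()['tcp_pos'],angles(a,(.4523,.0306)))
cv2.imwrite('pics/f.png',np.hstack([cv2.resize(a['img'][140:350,200:480],(400,300)),cv2.resize(b['img'][100:310,180:460],(400,300))])[:,:,::-1])
```

```text
[-2.84004036  1.85632651 11.25639423] [ 0.50921172 -0.16517867  0.34544043] {'pointer': [(165.1, 60.7), (213.2, 16.5)], 'mark': [(103.1, 31.3), (133.3, 27.5), (163.5, 118.5), (192.8, 17.9), (222.4, 20.4), (251.7, 19.8)]}
```

View pics/f.png

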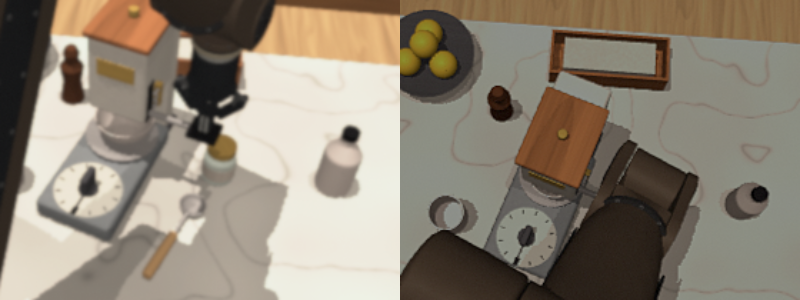

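The left panel shows the fingertips at about (205,128) holding the paddle down. The pointer is on the mark at about (68,212), and the bowl and the other visible items are undisturbed. I'm handing the job in.

```bash
python3 -c "
from bench import *
print(sign_off())"
```

```text
the job is handed in; nothing more can be done
None
```

The knob's pointer is on the zero mark (about 0.3° off by camera), and the paddle was then pressed to its bottom stop and is still held there at about 11 N; the job was handed in at about 12.6 s, and no verdict came back.

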